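# Click a loupe's lens ring home with bench pliers

## Task

Stand the loupe in the cradle between the pads of the bench pliers, barrel lying across from pad to pad, then squeeze the two handles together until you feel the lens ring give and click fully home, and stop there: squeezing on would crack the lens. Let the handles spring open again and leave the loupe standing in the cradle. Never press the lens ring with the fingers, and leave the other things on the bench where they are.

Things in the scene. Friction and masses are not known exactly. Their poses are not given: they have to be found in the camera images.
- loupe: bench loupe, about 0.15 kg, standing: black knurled barrel, 32 mm diameter, along its own y, axis 20 mm up, on a flat foot 26 x 26 x 5 mm. On top a plain steel lug 20 mm wide (x), 10 mm thick (y), 34 to 58 mm above the underside. Foot and lug are centred at y = -2 mm. Overall y = -17 to +17 mm, ring proud (+14 when home). Origin: underside, z up
- lens_ring: the loupe's steel lens ring, 26 mm diameter, at the loupe's +y end, sliding along y. Origin: coincides with the loupe's origin while proud. It holds still until about 11 N press it, then gives, snaps home by itself after about 1.5 mm and stays home
- ring_face (a point): centre of the lens ring's outer face, 20 mm above the loupe's underside. It stands 3 mm proud of the barrel, at y = +17 mm in the loupe's frame; flush and home at y = +14 mm
- stand: bench pliers fixed on the bench: grey base plate 140 x 90 x 10 mm. Origin: on the bench top under the vertical pivot. +x points from pivot to jaws and cradle, the handles point to -x, y to the left handle, z up. Plate covers x = -35 to +105 mm; under the handles beyond it there is only the bench top
- cradle (a point): centre of the cradle's floor, 62 mm from the pivot along the stand's x, 30 mm above the bench: a channel along the stand's y, 36 mm long, 31 mm wide between rails 10 mm high with flared tops, open at the ends. The loupe's foot stands in it, loupe's x along the stand's x (either way round), barrel pointing from pad to pad; it may slide along y. Site axes as the stand's
- grip_l (a point): point in the left handle (+y side), 85 mm behind the pivot, 50 mm above the bench. Handles: upright bars 8 mm thick, 42 to 58 mm above the bench, 30 to 122 mm behind the pivot. Pinch both together from their outer sides: outer width here 63 mm open, about 35 mm when the pads meet the loupe (5 mm less to 8 mm more). Pad force is 1.4 x grip force, pad travel 0.7 x
- grip_r (a point): the same point in the right handle (-y side)
- handle_l (a joint): opening angle of the left handle: 0.17 rad fully open, 0 with the jaws parallel, stop at -0.085. A return spring opens it (about 1 N at the grip when open, 3 N when closed). Each handle turns freely on its own, so the pair follows a hand that is off centre
- handle_r (a joint): the same for the right handle
- pad_set: white pad 22 x 20 mm on the left handle's jaw, on a screw, its setting unknown at the start. Its origin is at the pivot. Open, it stands 22 to 31 mm from the cradle's centre, the other 27 mm; pads and jaws reach 60 mm above the bench. Over 15 N between a pad and the loupe (11 N at the grips, return spring aside) cracks the lens; the click takes 11 N (8 at the grips)
- pad_sprung: the opposite white pad, on the right handle's jaw, on a stiff spring (8 N per mm). Its origin is at the pivot. The same 15 N limit
- burnisher: bystander: burnisher with round wooden handle, lying, about 120 mm long; origin at the handle's butt
- scorper: bystander: scorper with round wooden handle, lying, about 108 mm long; origin at the handle's butt
- jar: bystander: small amber glass jar, 52 mm wide, 50 mm high; origin under its centre
- disc: bystander: flat wooden disc, 44 mm wide, 6 mm thick; origin under its centre
There are look-alikes about, which are no part of the job. Of the things that look like the loupe, the middle-sized one is meant.

How it is judged:
By the outcome, as a careful person would: the job done as asked, in the order asked, and still so for the second after the job is handed in, with the robot touching nothing.
It also fails if it takes over 61 s, if anything falls off the work surface, if the arm or the gripper's body presses on something with over 40 N, if the wrist force passes 120 N, or if a joint passes its speed limit or range.

## Robot

A 6-joint arm with a two-finger parallel gripper is mounted at the origin on the work surface. World frame = base frame: x ahead of the robot, y to its left, z up, the work surface at z = 0. Lengths are in m, angles in rad, forces in N, time in s.
With the tool pointing down it reaches from about 0.35 to 0.775 m from the base axis. Payload 7.3 kg.
Tool frame: the origin (TCP) lies midway between the tips of the shut fingers; the grasp point (between the pads) lies 19 mm behind it; z points along the fingers, y is the line along which they close (so a half turn about z gives the same grasp; the last joint's range is limited). The gripper opens to 92 mm and grips with 3 to 60 N. Pads are 19 mm wide; open, the fingers measure 130 mm over their backs; the gripper's body (75 mm by 190 mm) begins 47 mm behind the grasp point.
Start: joints at [1.063, 0.342, 1.524, -0, 1.275, -0.146], TCP at [0.186, 0.491, 0.227] pointing down, gripper open.
Joint ranges: [-2.53, 2.53], [-0.77, 2.02], [0.04, 2.7], [-1, 4.14], [0.28, 2.66], [-3.11, 3.11]. Speed limits (rad/s): [2.57, 2.57, 3.14, 3.14, 3.14, 3.14].

## Interface

Orientations are given as [roll, pitch, yaw] about the fixed x, y, z axes, in that order (R = Rz(yaw) Ry(pitch) Rx(roll)).
In Python, from cell import monitor, vision, workorder gives the robot as it stands.
- The arm moves only by the tool move_arm, never from a script. Its argument "rows" is a list of rows, each a list of 5 numbers: the shift along the world's x, y, z in mm, then the turn about the world's z in rad, then the closure, from -1 (fully open) to 1 (shut). A call has 1 to 12 rows; each row shifts and turns the commanded pose from where the row before left it; what a row does not reach is not made up. A row lasts 1/10 s, in which the tool goes at most 50 mm and 8.59 degrees, less where a joint would pass 70% of its speed; a pose out of reach is approached as far as the arm can. A call is refused whole if a number of a shift passes 50 or a number of a turn 0.15, either way. A call with a gripper value outside its range is refused whole. The fingers move at their own pace and stop on an object; "newtons" is the grip in N (left out, the last holds). Time passes only in rows, so rows that do not move let the fingers close. It gives the time, the measured TCP pose, the force, the opening and the grip force at its end, in the units of the state.
- monitor.observe(): the state, without advancing time (a new reading comes with each control period).
- vision.read_camera(name): name is "side" or "top" or "wrist"; returns the picture (384x512x3 uint8, red, green, blue); there is no depth.
- vision.get_calibration(name): a dict with "K" (3x3 intrinsics, pixels), "T" (4x4, takes a point from camera to world coordinates); the wrist camera has in their place "mount" (4x4, takes a point from camera to tool coordinates, whose origin is the TCP and whose axes are the flange's). Camera axes: x right, y up, looking along -z (the intrinsics and any distortion apply to the point x, -y, -z); pixel columns grow to the right and rows downward; lengths in m; the calibration is good to about 2 mm. A picture is of the moment at which its call begins: read the wrist's pose just before it. get_calibration takes no time and is no camera call.
- workorder.hand_in(): hands the job in; it is judged then, once.
The state is a dict: "time": time; "qpos": joint angles; "qvel": joint speeds; "joint_efforts": joint torques, N m; "tool_pos": TCP position; "tool_rot": TCP orientation; "contact_force": force on the tool from outside, world axes, zero at the start; "torque": the same for the moment, N m; "opening": finger opening in m; "grip_force": force on a finger pad.
Only numpy, scipy, OpenCV 4.12 (cv2) and the standard library are available. Lean on these libraries where they do the work, as an engineer would, in place of code of your own. Each camera call takes 0.05 s, during which the arm holds its last target. There are 200 camera calls.

## Working session

There is one attempt and no reset: what is moved stays moved. The work goes in short steps, Python scripts to look and compute and a tool call to move; the robot and the scene stay as the last step left them, time stands still between calls to the robot, and variables do not carry over. Pictures are saved under pics/ and viewed, at most 10 in all, crops included, and the job is handed in when it is done.

Besides the shell and the picture viewer there is one more tool, called after "Request:" as name([rows], argument=value, ...), one row to a line, values as JSON. move_arm: Moves the arm, as the interface text tells. Its arguments: {"type":"object","properties":{"rows":{"type":"array","items":{"type":"array","items":{"type":"number"}}},"newtons":{"type":"number"}},"required":["rows"]}

```bash
mkdir -p pics; cat > h.py <<'E'
import numpy as np, cv2
from cell import monitor, vision, workorder
from scipy.spatial.transform import Rotation as R
def cam(name):
    c=vision.get_calibration(name)
    K=np.array(c["K"])
    if "T" in c: return K,np.array(c["T"]),c
    s=monitor.observe(); T=np.eye(4); T[:3,3]=s["tool_pos"]
    T[:3,:3]=R.from_euler('xyz',s["tool_rot"]).as_matrix()
    return K,T@np.array(c["mount"]),c
def ray(K,T,u,v):
    d=np.linalg.inv(K)@[u,v,1]; d=d*[1,-1,-1]
    return T[:3,3],T[:3,:3]@d
def at_z(K,T,u,v,z):
    o,d=ray(K,T,u,v); return o+d*(z-o[2])/d[2]
def proj(K,T,P):
    p=np.linalg.inv(T)@np.append(P,1); p=p[:3]*[1,-1,-1]; q=K@p; return q[:2]/q[2]
def snap(name,fn):
    C=cam(name); im=vision.read_camera(name); cv2.imwrite('pics/'+fn,im[:,:,::-1]); return C,im
E
python3 - <<'E'
from h import *
s=monitor.observe(); print(s)
a=[]
for n in("top","side"):
    (K,T,c),im=snap(n,n+'0.png'); print(n,K.tolist(),T.round(3).tolist(),[k for k in c]); a.append(im)
    print({k:v for k,v in c.items() if k not in("K","T")})
c=vision.get_calibration("wrist");print(c)
cv2.imwrite('pics/t.png',cv2.resize(a[0][:,:,::-1],(800,600),interpolation=cv2.INTER_CUBIC))
cv2.imwrite('pics/s.png',cv2.resize(a[1][:,:,::-1],(800,600),interpolation=cv2.INTER_CUBIC))
E
```

```text
{'time': 0.0, 'qpos': array([ 1.06297512e+00,  3.42720761e-01,  1.52503477e+00, -2.45219649e-06,
        1.27539449e+00, -1.46046310e-01]), 'qvel': array([ 0.00162411, -0.00053908,  0.00028145,  0.00083447,  0.00211354,
        0.00146039]), 'joint_efforts': array([ 1.17484367e-03, -4.31249464e+01, -2.44212914e+01,  7.18196877e-02,
        5.59981016e-02, -1.49091438e-04]), 'tool_pos': array([0.18561457, 0.49064955, 0.22603979]), 'tool_rot': array([-3.14005152e+00, -2.24320464e-04,  2.77981830e+00]), 'contact_force': array([-0.19756421,  0.23769079, -0.01220128]), 'torque': array([ 0.03476739,  0.04769964, -0.00949848]), 'grip_force': 0.0, 'opening': 0.09164968189818128}
top [[377.9624169439135, 0.0, 256.3838377791087], [0.0, 377.9624169439135, 188.3105325574696], [0.0, 0.0, 1.0]] [[-0.013, 0.997, -0.079, 0.494], [-1.0, -0.011, 0.018, -0.037], [0.017, 0.079, 0.997, 1.072], [0.0, 0.0, 0.0, 1.0]] ['K', 'T']
{}
side [[372.5439396767185, 0.0, 259.8997083685932], [0.0, 372.5439396767185, 193.5300186991686], [0.0, 0.0, 1.0]] [[0.74, 0.408, -0.534, 0.153], [-0.672, 0.443, -0.593, -0.523], [-0.006, 0.798, 0.602, 0.552], [0.0, 0.0, 0.0, 1.0]] ['K', 'T']
{}
{'K': array([[296.1916924 ,   0.        , 258.18841565],
       [  0.        , 296.1916924 , 192.73591763],
       [  0.        ,   0.        ,   1.        ]]), 'mount': array([[ 7.22006591e-04,  9.50976298e-01,  3.09262930e-01,
         8.38987557e-02],
       [ 9.99999214e-01, -3.69664176e-04, -1.19789382e-03,
        -9.64587364e-04],
       [-1.02484521e-03,  3.09263552e-01, -9.50975817e-01,
        -1.57661519e-01],
       [ 0.00000000e+00,  0.00000000e+00,  0.00000000e+00,
         1.00000000e+00]])}
```

View pics/t.png

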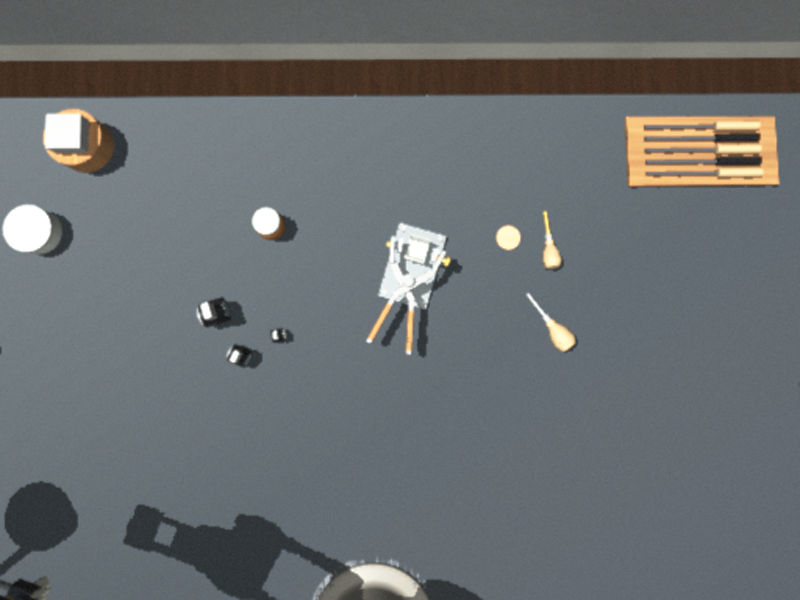

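View pics/s.png

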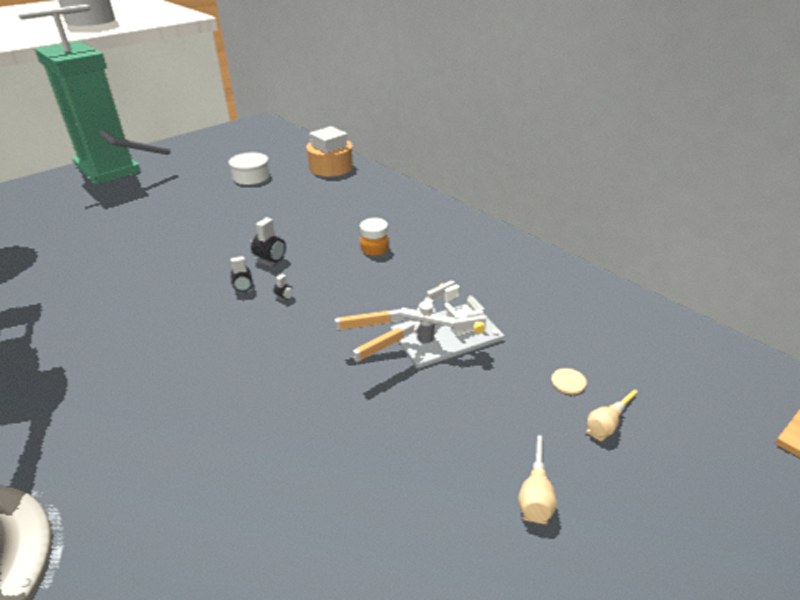

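The top view shows three loupe look-alikes: large (212,312), middle-sized (239,355) and small (280,335). The middle-sized one at (239,355) fits the description. The stand pivot is near (407,282), with the handles running down to (370,340) and (409,352).

```bash
python3 - <<'E'
from h import *
K,T,_=cam("top")
f=.64
for n,u,v,z in [("big",212,312,.05),("midlug",234,353,.058),("mid foot/body",240,356,.02),("small",280,335,.02),("pivot",407,282,.06),("cradle",419,250,.03),("hl end",370,340,.058),("hr end",409,352,.058),("padL/nub",389,244,.045),("nubR",447,261,.045),("jar",267,222,.05),("disc",508,237,.006)]:
    print(n,at_z(K,T,u*f,v*f,z).round(3))
im=cv2.imread('pics/top0.png'); s=cv2.imread('pics/side0.png')
a=cv2.resize(im[175:245,110:200],(400,311),interpolation=cv2.INTER_CUBIC)
b=cv2.resize(s[130:200,140:230],(400,311),interpolation=cv2.INTER_CUBIC)
c=cv2.resize(im[135:235,230:290],(360,600)[:2],interpolation=cv2.INTER_CUBIC)[:289*2]
out=np.zeros((600,800,3),np.uint8); out[:300,:400]=a[:300]; out[300:600,:400]=b[:300]; out[:578,420:780]=c[:578,:360]
cv2.imwrite('pics/crop1.png',out)
E
```

```text
big [0.548 0.27  0.05 ]
midlug [0.478 0.229 0.058]
mid foot/body [0.471 0.228 0.02 ]
small [0.508 0.158 0.02 ]
pivot [ 0.596 -0.067  0.06 ]
cradle [ 0.656 -0.09   0.03 ]
hl end [ 0.497 -0.002  0.058]
hr end [ 0.475 -0.069  0.058]
padL/nub [ 0.664 -0.037  0.045]
nubR [ 0.633 -0.138  0.045]
jar [0.705 0.176 0.05 ]
disc [ 0.682 -0.255  0.006]
```

View pics/crop1.png

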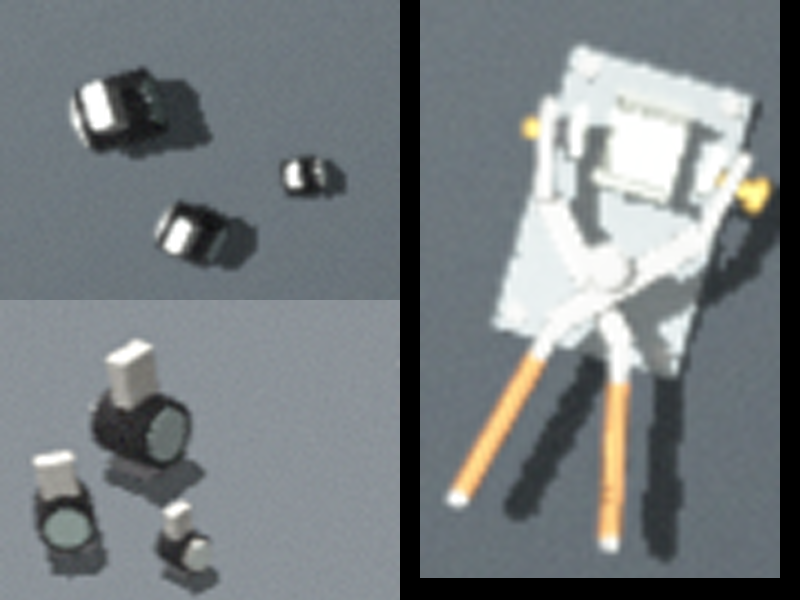

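The crop confirms the middle-sized loupe at crop (190,235). It has a 3-high size series beside it, and its lug and barrel are intermediate. I'll go above it and look from close by.

Request:
move_arm([
  [32,-29,-3,0,0],
  [32,-29,-3,0,0],
  [32,-29,-3,0,0],
  [32,-29,-3,0,0],
  [32,-29,-3,0,0],
  [32,-29,-3,0,0],
  [32,-29,-3,0,0],
  [32,-30,-3,0,0],
  [32,-30,-3,0,0],
  [0,0,0,0,0],
  [0,0,0,0,0],
])

```text
time: 1.2
tool_pos: [0.4739, 0.2273, 0.1991]
tool_rot: [-3.141, -0.001, 2.777]
contact_force: [-0.9, 0.6, -0.2]
opening: 0.0459
grip_force: 0.0
```

```bash
python3 - <<'E'
from h import *
s=monitor.observe(); print(s['tool_pos'],s['tool_rot'],s['opening'])
(K,T,_),im=snap("wrist","w1.png")
for P in([.475,.228,.058],[.475,.228,0]): print(proj(K,T,P))
cv2.imwrite('pics/w1b.png',cv2.resize(im[:,:,::-1],(800,600),interpolation=cv2.INTER_CUBIC))
E
```

```text
[0.47386164 0.2273073  0.19907592] [-3.14094626e+00 -1.43778257e-03  2.77744475e+00] 0.04589638027440957
[259.84936635 181.63332515]
[259.58069657 168.83938803]
```

View pics/w1b.png

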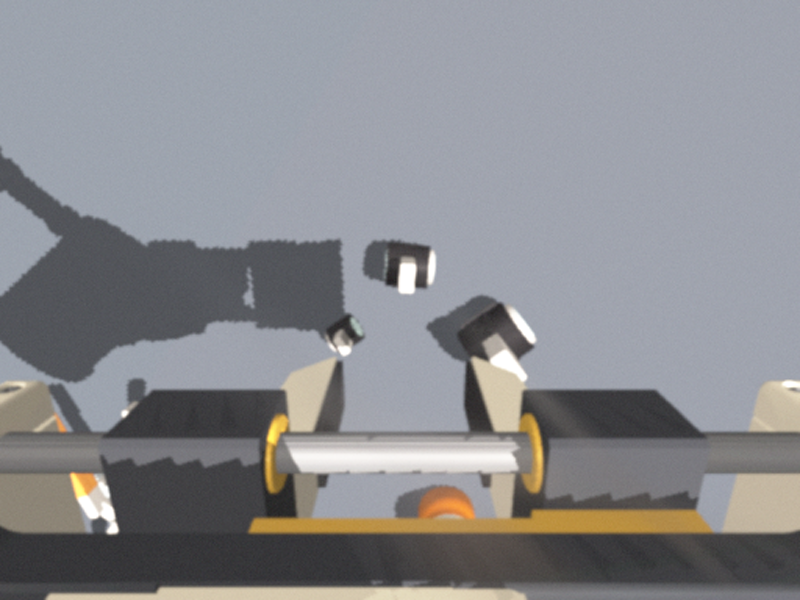

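The view shows the middle-sized loupe at (410,265), the small one at (343,335) and the big one at (500,335). The loupe's axis runs almost along the image horizontal, which is the tool y. I'll enlarge it.

```bash
python3 - <<'E'
from h import *
im=cv2.imread('pics/w1.png')
cv2.imwrite('pics/w1c.png',cv2.resize(im[145:200,230:300],(770,600)[:1]+(605-5,),interpolation=cv2.INTER_CUBIC))
K,T,_=cam("wrist"); print(T.round(4).tolist())
E
```

```text
[[0.3539, -0.8897, -0.2883, 0.3947], [0.9353, 0.3369, 0.1084, 0.2569], [0.0006, -0.308, 0.9514, 0.3571], [0.0, 0.0, 0.0, 1.0]]
```

View pics/w1c.png

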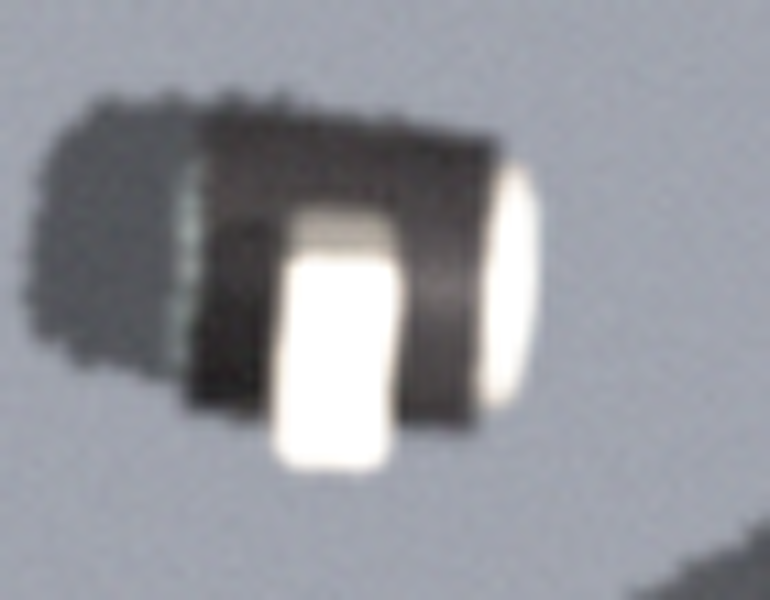

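```bash
python3 - <<'E'
from h import *
K,T,_=cam("wrist")
f=lambda x,y:(230+x/11-.5,145+y/10.91-.5)
c=at_z(K,T,*f(337,362),.058); print("lug",c.round(4))
for a,b,z in [((205,115),(495,140),.03),((190,405),(475,430),.02)]:
    d=at_z(K,T,*f(*b),z)-at_z(K,T,*f(*a),z); print("axis y dir",d.round(4),np.arctan2(d[1],d[0]))
d=at_z(K,T,*f(290,257),.058)-at_z(K,T,*f(275,465),.058); print("lug x",np.arctan2(d[1],d[0])%np.pi+np.pi/2, np.linalg.norm(d))
y=2.7774; print("tool y dir",np.arctan2(-np.cos(y),np.sin(y)))
E
```

```text
lug [0.4706 0.2306 0.058 ]
axis y dir [0.0128 0.0266 0.    ] 1.1213522185391478
axis y dir [0.0135 0.0277 0.    ] 1.1172031807267975
lug x 4.278491000919729 0.020638948349374183
tool y dir 1.2066036732051035
```

Request:
move_arm([
  [-3,3,-40,-0.08,0],
  [0,0,-45,0,0],
  [0,0,-40,0,0],
  [0,0,-25,0,0],
  [0,0,-10,0,0],
  [0,0,0,0,0],
  [0,0,0,0,0.8],
  [0,0,0,0,0.9],
  [0,0,0,0,1],
  [0,0,0,0,1],
  [0,0,0,0,1],
], newtons=20)

```text
time: 2.35
tool_pos: [0.471, 0.231, 0.0402]
tool_rot: [3.141, 0.001, 2.7]
contact_force: [-0.1, -0.0, -0.0]
opening: 0.0104
grip_force: 0.2
```

Request:
move_arm([
  [0,0,0,0,1],
  [0,0,40,0,1],
  [0,0,45,0,1],
  [0,0,45,0,1],
  [8,-10,30,0.04,1],
  [22,-38,0,0.04,1],
  [22,-38,0,0,1],
  [22,-38,0,0,1],
  [22,-38,0,0,1],
  [22,-38,0,0,1],
  [22,-38,0,0,1],
  [22,-38,0,0,1],
])

```text
time: 3.55
tool_pos: [0.6332, -0.0466, 0.1993]
tool_rot: [3.142, -0.001, 2.78]
contact_force: [1.2, 0.7, -1.6]
opening: 0.0099
grip_force: 20.0
```

Request:
move_arm([
  [22,-38,0,0,1],
  [0,-5,0,0,1],
  [0,0,0,0,1],
  [0,0,0,0,1],
])

```text
time: 3.95
tool_pos: [0.6542, -0.0869, 0.1993]
tool_rot: [3.141, -0.002, 2.78]
contact_force: [-0.1, -0.3, -1.7]
opening: 0.0098
grip_force: 20.0
```

```bash
python3 - <<'E'
from h import *
s=monitor.observe(); print(s['time'],s['tool_pos'],s['tool_rot'],s['opening'],s['contact_force'],s['grip_force'])
(K,T,_),im=snap("wrist","w2.png"); np.savez('w2.npz',K=K,T=T)
cv2.imwrite('pics/w2b.png',cv2.resize(im[:,:,::-1],(800,600),interpolation=cv2.INTER_CUBIC))
E
```

```text
3.95 [ 0.65415921 -0.08691986  0.1993309 ] [ 3.14111260e+00 -1.55612920e-03  2.78021147e+00] 0.009788237181227682 [-0.10793945 -0.33259951 -1.66373815] 19.993962943553925
```

View pics/w2b.png

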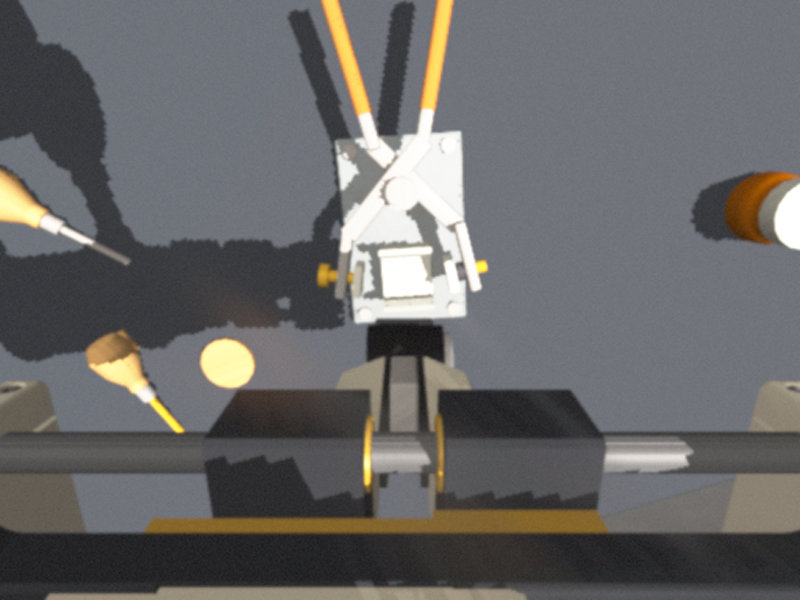

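The stand fills the centre: pivot (400,190), cradle (406,276), handles upward at (440,60) and (345,60). I'll take one enlargement for accurate corners.

```bash
python3 - <<'E'
from h import *
im=cv2.imread('pics/w2.png')
cv2.imwrite('pics/w2c.png',cv2.resize(im[75:215,200:320],None,fx=6,fy=600/140,interpolation=cv2.INTER_CUBIC))
E
```

```text
(no output)
```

View pics/w2c.png

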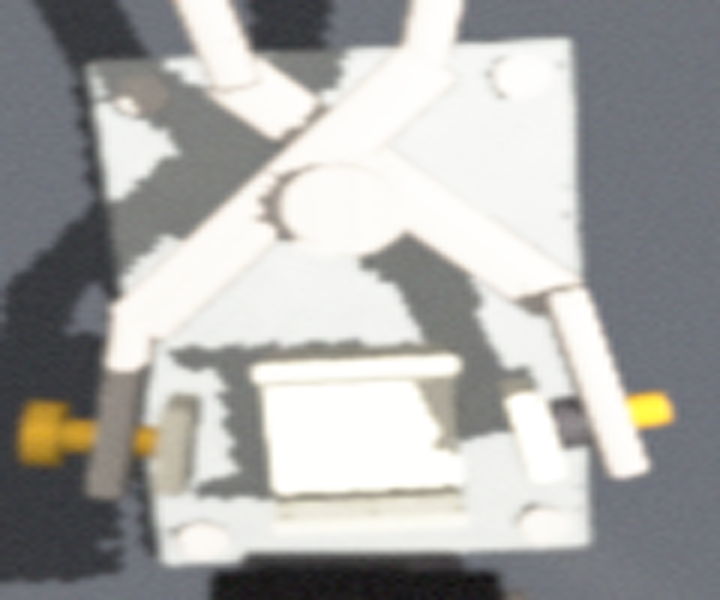

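```bash
python3 - <<'E'
from h import *
from scipy.optimize import least_squares
d=np.load('w2.npz');K,T=d['K'],d['T']
f=lambda x,y:np.array((200+x/6-.5,75+y/(600/140)-.5))
L=[(-.035,-.045,.01),(-.035,.045,.01),(.105,.045,.01),(.105,-.045,.01)]
I=[f(87,65),f(572,40),f(590,548),f(165,562)]
def W(p,q): c,s=np.cos(p[2]),np.sin(p[2]); return np.array([p[0]+c*q[0]-s*q[1],p[1]+s*q[0]+c*q[1],q[2]])
r=least_squares(lambda p:np.concatenate([proj(K,T,W(p,q))-i for q,i in zip(L,I)]),[.596,-.07,-.3])
p=r.x; print(p,r.fun.round(2)); np.save('stand.npy',p)
g=lambda P:((proj(K,T,P)+.5-[200,75])*[6,600/140]).round(0)
print("cradle",W(p,(.062,0,.03)))
for q in[(0,0,.065),(.062-.0155,-.018,.04),(.062-.0155,.018,.04),(.062+.0155,-.018,.04),(.062+.0155,.018,.04),(.062,-.018,.03),(.062,.018,.03)]: print(q,g(W(p,q)))
# inverse: pads & cradle marks
for n,u,v,z in[("floor L edge",265,440,.03),("floor R edge",462,440,.03),("padset face top",195,400,.06),("padspr face top",505,395,.06),("rail far mid",357,362,.04),("rail near mid",368,500,.04)]:
    P=at_z(K,T,*f(u,v),z); c,s=np.cos(p[2]),np.sin(p[2]); e=P[:2]-p[:2]; print(n,(c*e[0]+s*e[1]).round(4),(-s*e[0]+c*e[1]).round(4))
print("grips mid",W(p,(-.085,0,.05)))
E
```

```text
[ 0.59707487 -0.06788579 -0.29454521] [-0.19 -0.75  0.36 -0.64  0.47  0.31 -0.65  1.55]
cradle [ 0.6564048  -0.08588468  0.03      ]
(0, 0, 0.065) [341. 206.]
(0.0465, -0.018, 0.04) [260. 389.]
(0.0465, 0.018, 0.04) [458. 380.]
(0.0775, -0.018, 0.04) [274. 505.]
(0.0775, 0.018, 0.04) [466. 496.]
(0.062, -0.018, 0.03) [269. 438.]
(0.062, 0.018, 0.03) [459. 429.]
floor L edge 0.0625 -0.0189
floor R edge 0.065 0.0185
padset face top 0.044 -0.028
padspr face top 0.0463 0.0249
rail far mid 0.0406 0.0
rail near mid 0.0774 -0.0003
grips mid [ 0.51573546 -0.04320989  0.05      ]
```

Request:
move_arm([
  [2,-1,0,0.067,1],
  [0,0,-40,0,1],
  [0,0,-35,0,1],
  [0,0,-14,0,1],
  [0,0,0,0,1],
])

```text
time: 4.5
tool_pos: [0.6555, -0.0875, 0.1089]
tool_rot: [-3.142, -0.004, 2.848]
contact_force: [1.1, 0.3, -1.6]
opening: 0.0097
grip_force: 20.0
```

```bash
python3 - <<'E'
from h import *
s=monitor.observe(); print(s['time'],s['tool_pos'],s['tool_rot'],s['opening'],s['contact_force'],s['grip_force'])
K,T,_=cam("wrist"); (Ks,Ts,_),b=snap("side","s3.png"); (K,T,_),a=snap("wrist","w3.png"); np.savez('w3.npz',K=K,T=T)
p=np.load('stand.npy');print(proj(Ks,Ts,[.656,-.086,.05]))
u,v=proj(Ks,Ts,[.656,-.086,.05]).astype(int)
out=np.zeros((500,800,3),np.uint8)
out[:,:400]=cv2.resize(a[130:255,205:305,::-1],(400,500),interpolation=cv2.INTER_CUBIC)
out[:,400:]=cv2.resize(b[v-50:v+50,u-40:u+40,::-1],(400,500),interpolation=cv2.INTER_CUBIC)
cv2.imwrite('pics/c3.png',out)
E
```

```text
4.5 [ 0.65545805 -0.08747822  0.10892408] [-3.14158925 -0.00446788  2.8481933 ] 0.009749492307820466 [ 1.12340289  0.33648821 -1.63881905] 19.993744790554047
[296.67336986 194.52315194]
```

View pics/c3.png

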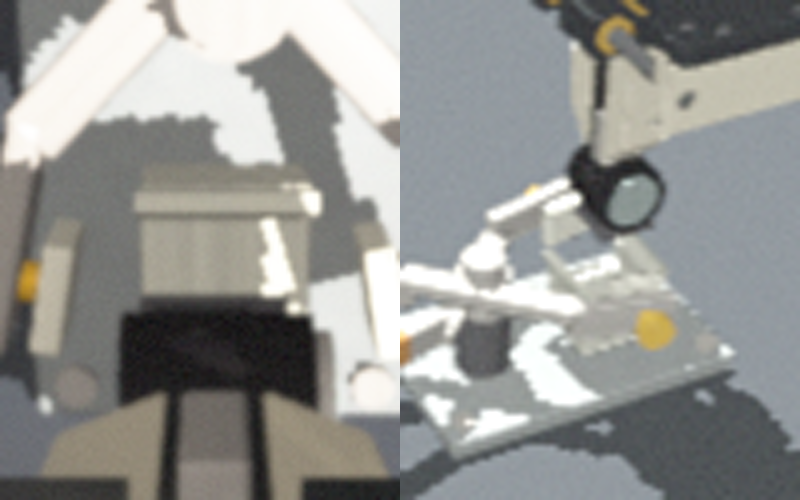

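The loupe is centred over the channel, with the barrel parallel to pad-to-pad and clearance at both pads. I'll lower it.

Request:
move_arm([
  [0,0,-18,0,1],
  [0,0,-12,0,1],
  [0,0,-4,0,1],
  [0,0,-2,0,1],
  [0,0,0,0,1],
  [0,0,0,0,1],
])

```text
time: 5.2
tool_pos: [0.6568, -0.089, 0.0751]
tool_rot: [3.141, 0.0, 2.847]
contact_force: [-1.2, 1.3, -1.6]
opening: 0.0099
grip_force: 20.0
```

Request:
move_arm([
  [0,0,-1,0,1],
  [0,0,-1,0,1],
  [0,0,0,0,1],
  [0,0,0,0,1],
])

```text
time: 5.6
tool_pos: [0.6569, -0.089, 0.0728]
tool_rot: [3.141, 0.0, 2.847]
contact_force: [-1.5, 0.3, -1.7]
opening: 0.0098
grip_force: 20.0
```

Request:
move_arm([
  [0,0,-1,0,1],
  [0,0,-1,0,1],
  [0,0,0,0,1],
  [0,0,0,0,1],
  [0,0,0,0,1],
])

```text
time: 6.1
tool_pos: [0.6568, -0.089, 0.0706]
tool_rot: [3.141, -0.0, 2.847]
contact_force: [-0.8, 0.3, -1.2]
opening: 0.01
grip_force: 20.0
```

Request:
move_arm([
  [0,0,-0.5,0,1],
  [0,0,-0.5,0,1],
  [0,0,0,0,1],
  [0,0,0,0,1],
])

```text
time: 6.5
tool_pos: [0.6569, -0.089, 0.0701]
tool_rot: [3.142, 0.0, 2.847]
contact_force: [-2.0, 0.7, 1.7]
opening: 0.0097
grip_force: 20.0
```

Contact is felt at the expected height. I'll release, lift and go above the handles, opening fully.

Request:
move_arm([
  [0,0,0,0,0.5],
  [0,0,0,0,0.4],
  [0,0,0,0,0.4],
  [0,0,20,0,0.4],
  [0,0,40,0,0.4],
  [0,0,20,0,0.4],
  [-45,15,0,0,-1],
  [-45,15,0,0,-1],
  [-45,15,0,0,-1],
  [-6,1,0,0,-1],
  [0,0,0,0,-1],
  [0,0,0,0,-1],
])

```text
time: 7.7
tool_pos: [0.5175, -0.0435, 0.1504]
tool_rot: [3.141, 0.003, 2.847]
contact_force: [0.4, -0.5, 0.8]
opening: 0.0711
grip_force: 0.0
```

```bash
python3 - <<'E'
from h import *
s=monitor.observe(); print(s['time'],s['tool_pos'],s['tool_rot'],s['opening'],s['contact_force'],s['grip_force'])
(Kt,Tt,_),a=snap("top","t4.png");(Ks,Ts,_),b=snap("side","s4.png")
u,v=proj(Ks,Ts,[.62,-.075,.05]).astype(int); p,q=proj(Kt,Tt,[.57,-.06,.05]).astype(int)
out=np.zeros((500,800,3),np.uint8)
out[:,:400]=cv2.resize(a[q-75:q+50,p-50:p+50,::-1],(400,500),interpolation=cv2.INTER_CUBIC)
out[:,400:]=cv2.resize(b[v-60:v+40,u-35:u+45,::-1],(400,500),interpolation=cv2.INTER_CUBIC)
cv2.imwrite('pics/c4.png',out)
E
```

```text
7.7 [ 0.51753664 -0.04349569  0.15044791] [3.14134915e+00 2.90319957e-03 2.84663636e+00] 0.07107079796887208 [ 0.44811181 -0.47283294  0.82149944] 0.0
```

View pics/c4.png

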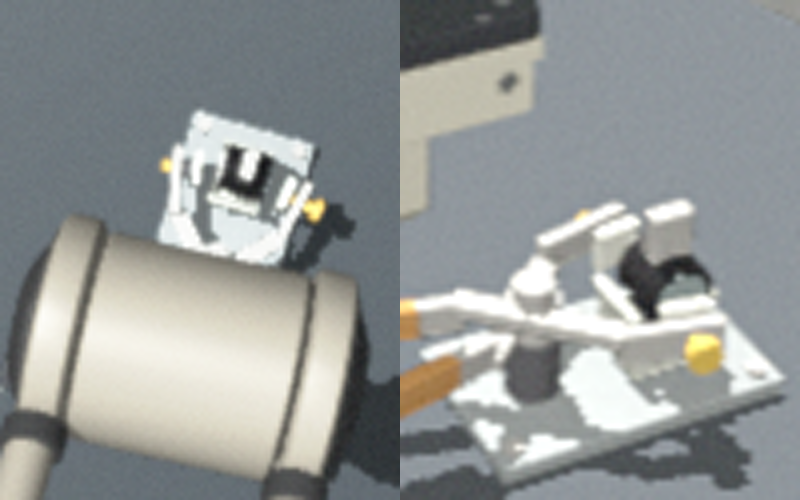

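The loupe stands upright in the cradle, aligned between the pads. I'll lower onto the handles.

Request:
move_arm([
  [-1,0,0,0,-1],
  [-1,0,-30,0,-1],
  [0,0,-40,0,-1],
  [0,0,-30,0,-1],
  [0,0,-14,0,-1],
  [0,0,-5,0,-1],
  [0,0,0,0,-1],
  [0,0,0,0,-1],
], newtons=5)

```text
time: 8.6
tool_pos: [0.5146, -0.0432, 0.0314]
tool_rot: [3.141, 0.002, 2.847]
contact_force: [-0.0, -0.6, 0.1]
opening: 0.0918
grip_force: 0.0
```

Request:
move_arm([
  [0,0,0,0,-0.7],
  [0,0,0,0,-0.5],
  [0,0,0,0,-0.3],
  [0,0,0,0,-0.2],
  [0,0,0,0,-0.1],
  [0,0,0,0,-0.1],
  [0,0,0,0,-0.1],
], newtons=5)

```text
time: 9.3
tool_pos: [0.5134, -0.0428, 0.0306]
tool_rot: [3.142, -0.001, 2.847]
contact_force: [-1.7, 1.6, 0.7]
opening: 0.0507
grip_force: 2.0
```

Request:
move_arm([
  [0,0,0,0,-0.06],
  [0,0,0,0,-0.02],
  [0,0,0,0,0.02],
  [0,0,0,0,0.06],
  [0,0,0,0,0.06],
  [0,0,0,0,0.06],
], newtons=6)

```text
time: 9.9
tool_pos: [0.5136, -0.0429, 0.0306]
tool_rot: [3.142, -0.0, 2.847]
contact_force: [-1.9, 1.4, -0.5]
opening: 0.0434
grip_force: 2.3
```

Request:
move_arm([
  [0,0,0,0,0.09],
  [0,0,0,0,0.12],
  [0,0,0,0,0.15],
  [0,0,0,0,0.15],
  [0,0,0,0,0.15],
], newtons=6)

```text
time: 10.4
tool_pos: [0.5137, -0.0429, 0.0307]
tool_rot: [3.142, -0.0, 2.847]
contact_force: [-2.4, 0.6, -0.5]
opening: 0.0389
grip_force: 2.5
```

Request:
move_arm([
  [0,0,0,0,0.17],
  [0,0,0,0,0.19],
  [0,0,0,0,0.19],
  [0,0,0,0,0.19],
])

```text
time: 10.8
tool_pos: [0.5138, -0.043, 0.0307]
tool_rot: [3.142, -0.0, 2.847]
contact_force: [-3.5, 1.5, -1.1]
opening: 0.037
grip_force: 2.6
```

Request:
move_arm([
  [0,0,0,0,0.21],
  [0,0,0,0,0.23],
  [0,0,0,0,0.23],
  [0,0,0,0,0.23],
])

```text
time: 11.2
tool_pos: [0.5138, -0.043, 0.0307]
tool_rot: [3.141, 0.0, 2.847]
contact_force: [-3.7, 1.7, -0.5]
opening: 0.035
grip_force: 2.7
```

Request:
move_arm([
  [0,0,0,0,0.25],
  [0,0,0,0,0.27],
  [0,0,0,0,0.27],
  [0,0,0,0,0.27],
])

```text
time: 11.6
tool_pos: [0.5138, -0.0429, 0.0307]
tool_rot: [3.142, -0.0, 2.847]
contact_force: [-2.7, 1.8, 0.0]
opening: 0.034
grip_force: 2.8
```

Request:
move_arm([
  [0,0,0,0,0.29],
  [0,0,0,0,0.31],
  [0,0,0,0,0.31],
  [0,0,0,0,0.31],
])

```text
time: 12.0
tool_pos: [0.5138, -0.0429, 0.0307]
tool_rot: [3.141, -0.0, 2.847]
contact_force: [-3.5, 1.6, -0.3]
opening: 0.0317
grip_force: 3.3
```

Request:
move_arm([
  [0,0,0,0,0.32],
  [0,0,0,0,0.33],
  [0,0,0,0,0.33],
  [0,0,0,0,0.33],
])

```text
time: 12.4
tool_pos: [0.5137, -0.0429, 0.0307]
tool_rot: [3.141, -0.0, 2.847]
contact_force: [-4.1, 2.8, 1.5]
opening: 0.0311
grip_force: 4.5
```

Request:
move_arm([
  [0,0,0,0,0.34],
  [0,0,0,0,0.35],
  [0,0,0,0,0.35],
  [0,0,0,0,0.35],
])

```text
time: 12.8
tool_pos: [0.5137, -0.0428, 0.0307]
tool_rot: [3.141, -0.0, 2.847]
contact_force: [-4.1, 4.5, 0.6]
opening: 0.0304
grip_force: 5.9
```

Request:
move_arm([
  [0,0,0,0,0.36],
  [0,0,0,0,0.37],
  [0,0,0,0,0.37],
  [0,0,0,0,0.37],
])

```text
time: 13.2
tool_pos: [0.5137, -0.0429, 0.0307]
tool_rot: [3.141, -0.0, 2.847]
contact_force: [-3.5, 2.9, 0.7]
opening: 0.0302
grip_force: 5.9
```

Request:
move_arm([
  [0,0,0,0,0.38],
  [0,0,0,0,0.38],
  [0,0,0,0,0.38],
], newtons=8)

```text
time: 13.5
tool_pos: [0.5136, -0.0427, 0.0307]
tool_rot: [3.141, -0.0, 2.847]
contact_force: [-4.8, 3.1, 0.7]
opening: 0.0295
grip_force: 7.9
```

Request:
move_arm([
  [0,0,0,0,0.4],
  [0,0,0,0,0.4],
  [0,0,0,0,0.4],
], newtons=9)

```text
time: 13.8
tool_pos: [0.5136, -0.0427, 0.0307]
tool_rot: [3.141, -0.0, 2.847]
contact_force: [-4.7, 3.7, 1.0]
opening: 0.0289
grip_force: 8.9
```

Request:
move_arm([
  [0,0,0,0,0.41],
  [0,0,0,0,0.41],
  [0,0,0,0,0.41],
], newtons=10)

```text
time: 14.1
tool_pos: [0.5136, -0.0427, 0.0307]
tool_rot: [3.141, -0.001, 2.847]
contact_force: [-3.9, 4.5, 0.8]
opening: 0.0288
grip_force: 9.9
```

Request:
move_arm([
  [0,0,0,0,0.42],
  [0,0,0,0,0.42],
  [0,0,0,0,0.42],
], newtons=10.5)

```text
time: 14.4
tool_pos: [0.5136, -0.0426, 0.0307]
tool_rot: [3.141, -0.001, 2.847]
contact_force: [-4.2, 3.9, 0.9]
opening: 0.0286
grip_force: 10.4
```

Request:
move_arm([
  [0,0,0,0,0.43],
  [0,0,0,0,0.43],
  [0,0,0,0,0.43],
], newtons=11)

```text
time: 14.7
tool_pos: [0.5136, -0.0426, 0.0307]
tool_rot: [3.141, -0.001, 2.847]
contact_force: [-4.7, 3.7, 1.1]
opening: 0.0283
grip_force: 10.9
```

Request:
move_arm([
  [0,0,0,0,0.43],
  [0,0,0,0,0.43],
  [0,0,0,0,0.43],
], newtons=11.4)

```text
time: 15.0
tool_pos: [0.5136, -0.0426, 0.0307]
tool_rot: [3.141, -0.001, 2.847]
contact_force: [-4.3, 4.5, 1.9]
opening: 0.0282
grip_force: 11.3
```

Request:
move_arm([
  [0,0,0,0,0.43],
  [0,0,0,0,0.43],
  [0,0,0,0,0.43],
], newtons=11.7)

```text
time: 15.3
tool_pos: [0.5136, -0.0426, 0.0307]
tool_rot: [3.141, -0.001, 2.847]
contact_force: [-4.4, 4.5, 0.0]
opening: 0.0279
grip_force: 11.6
```

Request:
move_arm([
  [0,0,0,0,0.44],
  [0,0,0,0,0.44],
  [0,0,0,0,0.44],
], newtons=12)

```text
time: 15.6
tool_pos: [0.5136, -0.0426, 0.0307]
tool_rot: [3.141, -0.001, 2.847]
contact_force: [-3.8, 3.0, 2.2]
opening: 0.0277
grip_force: 11.9
```

Request:
move_arm([
  [0,0,0,0,0.44],
  [0,0,0,0,0.44],
  [0,0,0,0,0.44],
], newtons=12.2)

```text
time: 15.9
tool_pos: [0.5136, -0.0426, 0.0307]
tool_rot: [3.141, -0.001, 2.847]
contact_force: [-4.8, 4.8, 2.5]
opening: 0.0278
grip_force: 12.1
```

Request:
move_arm([
  [0,0,0,0,0.44],
  [0,0,0,0,0.44],
  [0,0,0,0,0.44],
], newtons=12.4)

```text
time: 16.2
tool_pos: [0.5134, -0.0427, 0.0307]
tool_rot: [3.141, -0.001, 2.847]
contact_force: [-4.9, 3.8, 0.8]
opening: 0.026
grip_force: 6.2
```

Request:
move_arm([
  [0,0,0,0,0.44],
  [0,0,0,0,0.44],
  [0,0,0,0,0.44],
], newtons=12.6)

```text
time: 16.5
tool_pos: [0.5134, -0.0427, 0.0307]
tool_rot: [3.141, -0.001, 2.847]
contact_force: [-5.9, 3.0, 1.9]
opening: 0.0261
grip_force: 6.4
```

The click came at about 12.3 N: the opening jumped and the force fell to 6.2 N. Against the earlier 6 N opening, the jump is 4 mm at the grips, or about 3 mm of ring travel, so the ring is fully home. I'll release now.

Request:
move_arm([
  [0,0,0,0,0.38],
  [0,0,0,0,0.3],
  [0,0,0,0,0.2],
  [0,0,0,0,0.05],
  [0,0,0,0,-0.1],
  [0,0,0,0,-0.3],
  [0,0,0,0,-0.6],
  [0,0,0,0,-1],
  [0,0,0,0,-1],
  [0,0,0,0,-1],
  [0,0,0,0,-1],
])

```text
time: 17.6
tool_pos: [0.5135, -0.0429, 0.0307]
tool_rot: [3.142, -0.001, 2.847]
contact_force: [-0.0, -0.3, -0.3]
opening: 0.0905
grip_force: 0.0
```

Request:
move_arm([
  [0,0,15,0,-1],
  [0,0,40,0,-1],
  [0,0,45,0,-1],
  [-20,0,40,0,-1],
  [-40,10,20,0,-1],
  [-40,10,0,0,-1],
  [-10,0,0,0,-1],
  [0,0,0,0,-1],
  [0,0,0,0,-1],
])

```text
time: 18.5
tool_pos: [0.4049, -0.0233, 0.1909]
tool_rot: [3.141, 0.001, 2.847]
contact_force: [0.0, 0.1, 0.5]
opening: 0.0916
grip_force: 0.0
```

```bash
python3 - <<'E'
from h import *
s=monitor.observe(); print(s['time'],s['tool_pos'],s['opening'],s['contact_force'])
(Kt,Tt,_),a=snap("top","t5.png");(Ks,Ts,_),b=snap("side","s5.png")
u,v=proj(Ks,Ts,[.62,-.075,.05]).astype(int); p,q=proj(Kt,Tt,[.57,-.06,.05]).astype(int)
out=np.zeros((500,800,3),np.uint8)
out[:,:400]=cv2.resize(a[q-75:q+50,p-50:p+50,::-1],(400,500),interpolation=cv2.INTER_CUBIC)
out[:,400:]=cv2.resize(b[v-60:v+40,u-35:u+45,::-1],(400,500),interpolation=cv2.INTER_CUBIC)
cv2.imwrite('pics/c5.png',out)
E
```

```text
18.5 [ 0.40488435 -0.02331024  0.19091423] 0.09158342545616766 [0.01438305 0.10024982 0.4905535 ]
```

View pics/c5.png

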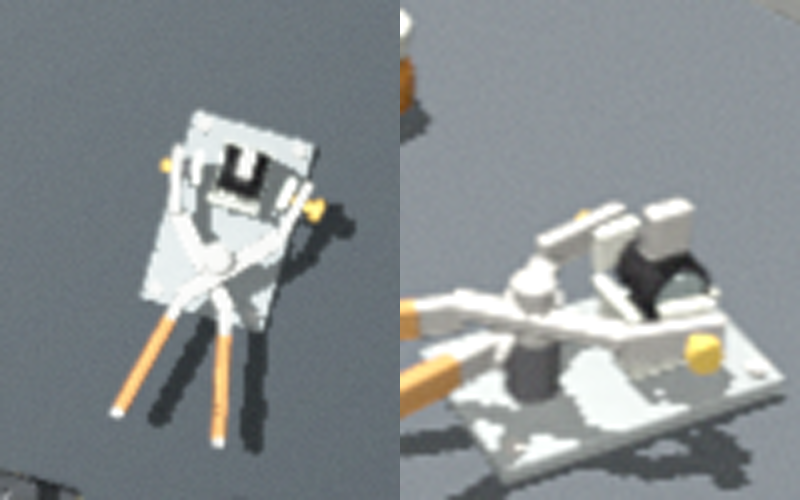

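The loupe is standing in the cradle, the handles have sprung open, and the arm is clear. I'll hand it in.

```bash
python3 -c "
from cell import workorder
print(workorder.hand_in())"
```

```text
the job is handed in; nothing more can be done
None
```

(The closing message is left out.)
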